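# Page the third zone from the first-aid desk

### The arm

A 6-joint arm with a two-finger parallel gripper is mounted at the origin on the work surface. World frame = base frame: x ahead of the robot, y to its left, z up, the work surface at z = 0. Lengths are in mm, angles in rad, forces in N, time in s.
With the tool pointing down it reaches from about 275 to 750 mm from the base axis. Payload 10.2 kg.
Tool frame: the origin (TCP) lies at the very end of the fingers, on their centre line; the grasp point (between the pads) lies 19 mm behind it; x points along the fingers, y is the direction in which the jaws open and shut, and the axes are right-handed (so a half turn about x gives the same grasp; the last joint's range is limited). The gripper opens to 85 mm and grips with 20 to 120 N. Pads are 22 mm wide; open, the fingers measure 114 mm over their backs; the gripper's body (76 mm by 85 mm) begins 54 mm behind the grasp point. The pads swing forward as they close: fully open they stand 13 mm farther back than shut.
Start: joints at [-1.361, 0.313, 1.498, -0, 1.331, -0.223], TCP at [220.181, -476.604, 231.294] pointing down, gripper open.
Joint ranges: [-2.94, 2.94], [-0.97, 2.17], [0.19, 2.56], [-1.23, 4.37], [0.02, 3.11], [-2.88, 2.88]. Speed limits (rad/s): [2.39, 2.39, 3.01, 3.14, 3.14, 3.14].

### API

Orientations are given as a unit quaternion [w, x, y, z].
In Python, from rig import ctrl gives the robot as it stands. The module is installed in compiled form; this text tells all that it offers.
- The arm moves only by the tool move_arm, never from a script. Its argument "targets" is a list that holds one entry, the list of rows, each a list of 7 numbers: the opening, from 0 (shut) to 1 (fully open), then the shift along the tool's x, y, z each as a share of 150 mm, from -1 to 1, then the turn, a rotation vector about the tool's x, y, z each as a share of 60 degrees, from -1 to 1. A call has 1 to 5 rows; each row shifts and turns the commanded pose from where the row before left it, along the tool's axes as they then stand; what a row does not reach is not made up. A row lasts 1/10 s, in which the tool goes at most 50 mm and 8.59 degrees, less where a joint would pass 70% of its speed; a pose out of reach is approached as far as the arm can. A call with a number of a shift or a turn outside -1 to 1 is refused whole. A call with a gripper value outside its range is refused whole. The fingers move at their own pace and stop on an object; "force" is the grip in N (left out, the last holds). Time passes only in rows, so rows that do not move let the fingers close. It gives the time, the measured TCP pose, the force and the opening at its end, in the units of the state.
- ctrl.sense(): the state, without advancing time (a new reading comes with each control period).
- ctrl.capture(name): name is "scene" or "side" or "wrist"; returns the picture (420x560x3 uint8, red, green, blue); there is no depth.
- ctrl.calibration(name): a dict with "camera_matrix" (3x3 intrinsics, pixels), "D" ([k1, k2, p1, p2, k3] as OpenCV has them; the pictures are not rectified), "extrinsics" (4x4, takes a point from world to camera coordinates); the wrist camera has in their place "tool_from_camera" (4x4, takes a point from camera to tool coordinates, whose origin is the TCP and whose axes are the tool frame's). Camera axes: x right, y down, z forward; pixel columns grow to the right and rows downward; lengths in mm; the calibration is good to about 2 mm. A picture is of the moment at which its call begins: read the wrist's pose just before it. calibration takes no time and is no camera call.
- ctrl.finish_job(): hands the job in, once; it reports no verdict.
Trained networks look in the newest picture that a camera, given by its name, has taken for a name from the list of things; names that differ only in an ending like _2 or _b are one class to them, and where a whole thing is asked for, a point or a joint stands for the part that bears it (a point fixed in the world has none). Each returns a list of dicts, best first, with "confidence" (0 to 1); they miss things now and then, are a little off and sometimes report something else, mostly with a low value. They report only what shows in the picture. A call takes as long as a camera call.
- ctrl.recognise(label, camera): "point" ([row, column] in pixels, amid what is visible of it).
- ctrl.cut_out(label, camera): "pixels" (420x560 bool, what is visible of it) and "point" ([row, column] in pixels, amid what is visible of it).
The state is a dict: "time_s": time; "joints": joint angles; "dq": joint speeds; "tau": joint torques, N m; "eef_pos": TCP position; "ee_rot": TCP orientation; "force": force on the tool from outside, world axes, zero at the start; "wrist_torque": the same for the moment, N m; "grip_width": opening from 0.0 (shut) to 1.0 (fully open).
Only numpy, scipy, OpenCV 4.12 (cv2) and the standard library are available. Lean on these libraries where they do the work, as an engineer would, in place of code of your own. Each camera call takes 0.05 s, during which the arm holds its last target.

### The job

Page the third zone from the desk paging console, working by pressing alone: press the power rocker on first, then switch on the third zone rocker from the left as seen from the talk-bar side, see to it that no other zone is on, and only then press the wide talk bar fully down. Finish while you are still holding the talk bar down. Do not lift or shove the console, and leave the things around it where they are.

Things in the scene. Friction and masses are not known exactly. Their poses are not given: they have to be found in the camera images.
- console: Loose grey desk console, 190 mm deep (x), 310 wide (y), 1.8 kg. Origin: centre of its underside; x to its rear, y to the left of a user at the talk-bar side. Flat panel rises rearward at 0.12 rad, 46.5 mm high over the origin. Left to right: four zone rockers 42 mm apart, a gap, the power rocker. Talk bar in front. White line on each rocker's on half; bezels 4.5 mm above the panel.
- mic (a point): Tip of the console's gooseneck microphone, 240 mm above the table, 8 mm behind and 163 mm left of the console's origin. The gooseneck, 9 mm thick, rises from the rear left corner, 67 mm behind and 133 mm left of the origin, nearly straight to 170 mm high. The head is 22 mm thick. Not part of the job.
- zone1 (a joint): Zone rocker, first (leftmost), 34 mm long (console x), 22 mm wide, concave. Snaps and stays: 0 = off (front half down, rear half up), 0.44 = on (rear half down); flips by itself past 0.22. About 3.5 N near the end of the raised half starts it. The down half is parallel to the panel, level with the middle; the raised end stands 7 mm above it. Starts off.
- zone1_mid (a point): Fixed point of the console on the middle of the first (leftmost) zone rocker's top surface, over its hinge, 8 mm above the panel (measured square to it). It has the console's axes. The rear half is the on half, its end 17 mm behind this point along the panel; the front half is the off half.
- zone2 (a joint): Zone rocker, second from the left, 34 mm long (console x), 22 mm wide, concave. Snaps and stays: 0 = off (front half down, rear half up), 0.44 = on (rear half down); flips by itself past 0.22. About 3.5 N near the end of the raised half starts it. The down half is parallel to the panel, level with the middle; the raised end stands 7 mm above it. Starts on or off.
- zone2_mid (a point): Fixed point of the console on the middle of the second from the left zone rocker's top surface, over its hinge, 8 mm above the panel (measured square to it). It has the console's axes. The rear half is the on half, its end 17 mm behind this point along the panel; the front half is the off half.
- zone3 (a joint): Zone rocker, third from the left, 34 mm long (console x), 22 mm wide, concave. Snaps and stays: 0 = off (front half down, rear half up), 0.44 = on (rear half down); flips by itself past 0.22. About 3.5 N near the end of the raised half starts it. The down half is parallel to the panel, level with the middle; the raised end stands 7 mm above it. Starts off.
- zone3_mid (a point): Fixed point of the console on the middle of the third from the left zone rocker's top surface, over its hinge, 8 mm above the panel (measured square to it). It has the console's axes. The rear half is the on half, its end 17 mm behind this point along the panel; the front half is the off half.
- zone4 (a joint): Zone rocker, fourth from the left (rightmost of the row), 34 mm long (console x), 22 mm wide, concave. Snaps and stays: 0 = off (front half down, rear half up), 0.44 = on (rear half down); flips by itself past 0.22. About 3.5 N near the end of the raised half starts it. The down half is parallel to the panel, level with the middle; the raised end stands 7 mm above it. Starts off.
- zone4_mid (a point): Fixed point of the console on the middle of the fourth from the left (rightmost of the row) zone rocker's top surface, over its hinge, 8 mm above the panel (measured square to it). It has the console's axes. The rear half is the on half, its end 17 mm behind this point along the panel; the front half is the off half.
- power (a joint): Power rocker, the larger one, alone on the right, 42 mm long (console x), 30 mm wide, concave. Snaps and stays: 0 = off (front half down, rear half up), 0.44 = on (rear half down); flips by itself past 0.22. About 4.5 N near the end of the raised half starts it. The down half is parallel to the panel, level with the middle; the raised end stands 9 mm above it. Starts off.
- power_mid (a point): Fixed point of the console on the middle of the power rocker's top surface, over its hinge, 8 mm above the panel (measured square to it). It has the console's axes. The rear half is the on half, its end 21 mm behind this point along the panel; the front half is the off half.
- talk (a joint): Talk bar: a black press bar 36 mm (x) by 122 mm (y), parallel to the panel in front of the zone rockers. Sprung push key: 0 = up, 0.005 m = fully down, moving square to the panel; 2 N to start, 5 N fully down; it springs back when let go.
- talk_top (a point): Centre of the top face of the talk bar, 10 mm above the panel when up; moves with the bar.
- notes: Loose pad of paper notes, 76 x 76 x 20 mm, right of the console. Origin: centre of its underside. Not to be disturbed.
- gel: Loose hand gel bottle with pump head, 60 mm across, 155 mm tall, right of the console towards the rear. Origin: centre of its underside. Not to be disturbed.
- tin: Loose flat plaster tin, 68 x 98 x 22 mm, left of the console. Origin: centre of its underside. Not to be disturbed.
- scissors: Loose steel scissors, about 140 mm long, 10 mm high, left behind the console. Origin: centre of its underside. Not to be disturbed.
- pen: Loose ball pen, 155 mm long, 10 mm thick, in front of the console. Origin: centre of its underside. Not to be disturbed.
- tape: Loose desk tape dispenser, 135 x 52 x 80 mm, behind the console. Origin: centre of its underside. Not to be disturbed.
- cup: Loose paper cup, 74 mm across, 85 mm tall, behind the console. Origin: centre of its underside. Not to be disturbed.

How it is judged (in metres and radians):
On the way, in this order (a step that is already met when the one before it is completed fails the run):
1. the power rocker is on (value of joint power above 0.38 rad), for 0.2 s.
2. the third zone rocker is on, with the power on (value of joint each of power, zone3 above 0.38 rad), for 0.2 s.
3. the talk bar is fully down with the power and the third zone on and the other zones off (all of step 2 and value of joint each of zone1, zone2, zone4 below 0.06 rad and value of joint talk above 0.004 m), for 0.3 s.
At the end, for the whole second after the job is handed in: Power and third zone rockers on (above 0.38 rad), the other zones off (below 0.06 rad), and the robot's fingers still pressing the talk bar down by more than 4 of its 5 mm with over 1.5 N; the console at rest within 20 mm of where it stood (all of step 3 and contact force between the fingers and talk above 1.5 N and linear speed of console below 0.02 m/s and distance of console from where it was at the start of the episode below 0.02 m); the arm keeps its last pose, push and grip.
It fails at once if the third zone is switched on before the power (value of joint zone3 above 0.3 rad and value of joint power below 0.22 rad).
It fails at once if the talk bar is pressed before power and zones are right (value of joint talk above 0.003 m and (value of joint any of power, zone3 below 0.22 rad or value of joint any of zone1, zone2, zone4 above 0.22 rad)).
It fails at once if the console is shoved or lifted by more than 20 mm, or tipped (distance of console from where it was at the start of the episode above 0.02 m or angle between console's own z axis and vertical above 0.1 rad).
It fails at once if a thing standing around the console is moved by more than 25 mm (distance of any of notes, gel, tin, scissors, pen, tape, cup from where it was at the start of the episode above 0.025 m).
It also fails if it takes over 42 s, if anything falls off the work surface, if the arm or the gripper's body presses on something with over 40 N, if the wrist force passes 120 N, or if a joint passes its speed limit or range.

## Working session

There is one attempt and no reset: what is moved stays moved. The work goes in short steps, Python scripts to look and compute and a tool call to move; the robot and the scene stay as the last step left them, time stands still between calls to the robot, and variables do not carry over. Pictures are saved under pics/ and viewed, and the job is handed in when it is done.

Besides the shell and the picture viewer there is one more tool, called after "Request:" as name(argument=value, ...), one argument or row to a line, values as JSON. move_arm: Moves the arm, as the interface text tells. Shift numbers are shares of 150 mm and turn numbers shares of 60 degrees, none past 1 either way. Its arguments: {"type":"object","properties":{"targets":{"type":"array","items":{"type":"array","items":{"type":"array","items":{"type":"number","minimum":-1,"maximum":1}}}},"force":{"type":"number"}},"required":["targets"]}

```bash
mkdir -p pics; python3 - <<'E'
from rig import ctrl
import cv2
for n in ["scene","side"]:
    im=ctrl.capture(n); cv2.imwrite(f"pics/{n}0.png",im[:,:,::-1])
    c=ctrl.calibration(n); print(n,c)
print(ctrl.calibration("wrist")); print(ctrl.sense())
E
```

```text
scene {'camera_matrix': array([[388.75216013,   0.        , 280.70611685],
       [  0.        , 388.75216013, 212.41284864],
       [  0.        ,   0.        ,   1.        ]]), 'D': array([-0.04757805,  0.        ,  0.        ,  0.        ,  0.        ]), 'extrinsics': array([[ 5.20875947e-01,  8.53298282e-01, -2.38807537e-02,
        -3.65706521e+02],
       [ 4.92686146e-01, -3.23358883e-01, -8.07898133e-01,
        -1.47975110e+02],
       [-6.97100143e-01,  4.09048989e-01, -5.88838106e-01,
         1.31691859e+03],
       [ 0.00000000e+00,  0.00000000e+00,  0.00000000e+00,
         1.00000000e+00]])}
side {'camera_matrix': array([[458.77224001,   0.        , 278.29071   ],
       [  0.        , 458.77224001, 206.85037512],
       [  0.        ,   0.        ,   1.        ]]), 'D': array([-0.04469234,  0.        ,  0.        ,  0.        ,  0.        ]), 'extrinsics': array([[-9.28466128e-01, -3.71134839e-01, -1.44768986e-02,
         6.04826238e+02],
       [-2.68317691e-01,  6.97180509e-01, -6.64789406e-01,
         2.42106649e+02],
       [ 2.56819521e-01, -6.13350038e-01, -7.
[... 700 characters left out ...]
0000000e+00,
         1.00000000e+00]])}
{'time_s': 0.1, 'joints': array([-1.36138771e+00,  3.13378319e-01,  1.49833719e+00, -6.48277545e-06,
        1.33094983e+00, -2.23391988e-01]), 'dq': array([-0.0005403 , -0.00142297, -0.00291109,  0.00074258,  0.00037767,
       -0.00127669]), 'tau': array([ 2.51698642e-03, -4.12892282e+01, -2.60145271e+01, -2.22619992e-04,
        2.96597573e-03,  1.80809411e-05]), 'eef_pos': array([ 220.13948069, -476.38649929,  230.80934161]), 'ee_rot': array([ 0.15144788,  0.69061492,  0.1522064 , -0.69061407]), 'force': array([-0.74148111, -0.11122413,  0.74288693]), 'wrist_torque': array([-0.05388944,  0.05910473, -0.02573625]), 'grip_width': 1.0009376644769117}
```

View pics/scene0.png

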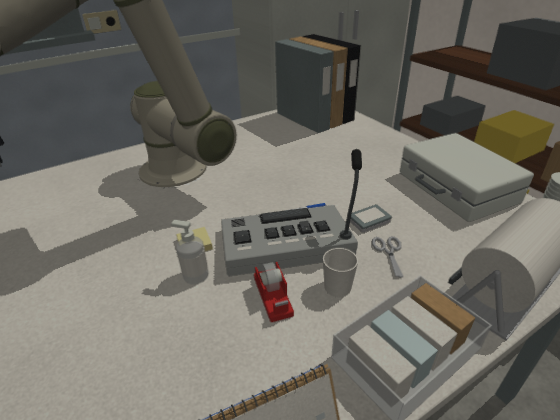

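View pics/side0.png

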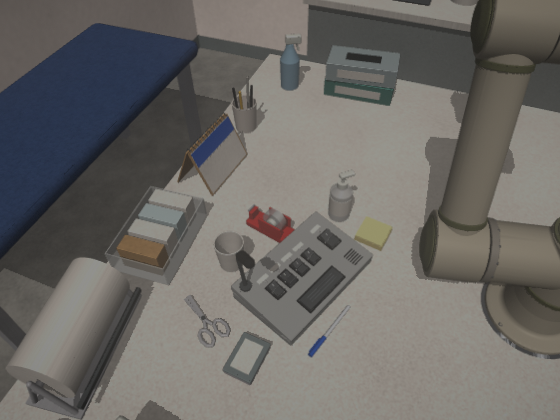

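```bash
cat > h.py <<'E'
import numpy as np,cv2
from rig import ctrl
from scipy.spatial.transform import Rotation as R
def pose():
    s=ctrl.sense(); q=s["ee_rot"]; T=np.eye(4); T[:3,:3]=R.from_quat([q[1],q[2],q[3],q[0]]).as_matrix(); T[:3,3]=s["eef_pos"]; return T,s
def cam(name,T=None):
    c=ctrl.calibration(name)
    if name=="wrist": E=np.linalg.inv(T@c["tool_from_camera"])
    else: E=c["extrinsics"]
    return c["camera_matrix"],c["D"],E
def ray(cm,rc):
    K,D,E=cm; u=cv2.undistortPoints(np.array([[[rc[1],rc[0]]]],float),K,D)[0,0]
    d=E[:3,:3].T@np.array([u[0],u[1],1]); o=-E[:3,:3].T@E[:3,3]; return o,d/np.linalg.norm(d)
def tri(rs):
    A=0;b=0
    for o,d in rs:
        P=np.eye(3)-np.outer(d,d); A=A+P; b=b+P@o
    x=np.linalg.solve(A,b); return x,[np.linalg.norm((np.eye(3)-np.outer(d,d))@(x-o)) for o,d in rs]
def proj(cm,X):
    K,D,E=cm; X=np.atleast_2d(X).astype(float)
    return cv2.projectPoints(X,cv2.Rodrigues(E[:3,:3])[0],E[:3,3],K,D)[0][:,0]
def onz(r,z): o,d=r; return o+d*(z-o[2])/d[2]
E
python3 - <<'E'
from h import *
cs=cam("scene");cd=cam("side")
for l in ["zone1_mid","zone2_mid","zone3_mid","zone4_mid","power_mid","talk_top","mic","console","tape","cup","gel"]:
    a=ctrl.recognise(l,"scene");b=ctrl.recognise(l,"side")
    print(l,[(np.round(x["point"]),round(x["confidence"],2)) for x in a[:3]],[(np.round(x["point"]),round(x["confidence"],2)) for x in b[:3]])
    if a and b:
        x,e=tri([ray(cs,a[0]["point"]),ray(cd,b[0]["point"])]); print("   ",x.round(1),np.round(e,1))
print(ctrl.sense()["time_s"])
E
```

```text
zone1_mid [(array([241., 288.]), 0.59)] [(array([276., 300.]), 0.74)]
    [545.9 118.2  12.2] [1.4 1.4]
zone2_mid [(array([238., 289.]), 0.65), (array([216., 370.]), 0.28)] [(array([276., 300.]), 0.67), (array([289., 320.]), 0.6)]
    [544.3 123.7  19.8] [1.1 1.1]
zone3_mid [(array([268., 339.]), 0.18)] [(array([275., 300.]), 0.75), (array([222., 274.]), 0.56)]
    [605.5 150.8 -12. ] [70.2 70.2]
zone4_mid [(array([238., 288.]), 0.75), (array([216., 284.]), 0.25)] [(array([274., 302.]), 0.6)]
    [542.5 119.1  22.6] [0.9 0.9]
power_mid [(array([236., 290.]), 0.73)] [(array([275., 301.]), 0.61), (array([290., 275.]), 0.28)]
    [542.8 123.8  25.7] [1.3 1.3]
talk_top [(array([216., 281.]), 0.81)] [(array([289., 318.]), 0.58)]
    [483.7 145.2  37.8] [8.2 8.2]
mic [(array([235., 285.]), 0.92), (array([271., 341.]), 0.74), (array([217., 282.]), 0.63)] [(array([277., 299.]), 0.6)]
    [541.  121.5  23. ] [8.7 8.7]
console [(array([236., 290.]), 0.72)] [(array([277., 300.]), 0.87)]
    [542.2 128.1  23.2] [1.2 1.2]
tape [(array([293., 273.]), 0.59)] [(array([222., 271.]), 0.85)]
    [677.8  -7.2  21.5] [3.5 3.5]
cup [(array([270., 342.]), 0.66), (array([224., 320.]), 0.32), (array([218., 370.]), 0.2)] [(array([250., 230.]), 0.55)]
    [728.3 137.1  53.3] [2.9 2.9]
gel [(array([256., 188.]), 0.71)] [(array([199., 342.]), 0.92), (array([292., 275.]), 0.7), (array([277., 300.]), 0.64)]
    [ 515.6 -126.    59.1] [1.9 1.9]
1.2
```

```bash
python3 - <<'E'
import cv2
a=cv2.imread("pics/scene0.png")[190:280,205:375]; cv2.imwrite("pics/sz.png",cv2.resize(a,None,fx=4.7,fy=4.7,interpolation=3))
a=cv2.imread("pics/side0.png")[205:345,225:380]; cv2.imwrite("pics/dz.png",cv2.resize(a,None,fx=4.2,fy=4.2,interpolation=3))
E
```

```text
(no output)
```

View pics/sz.png

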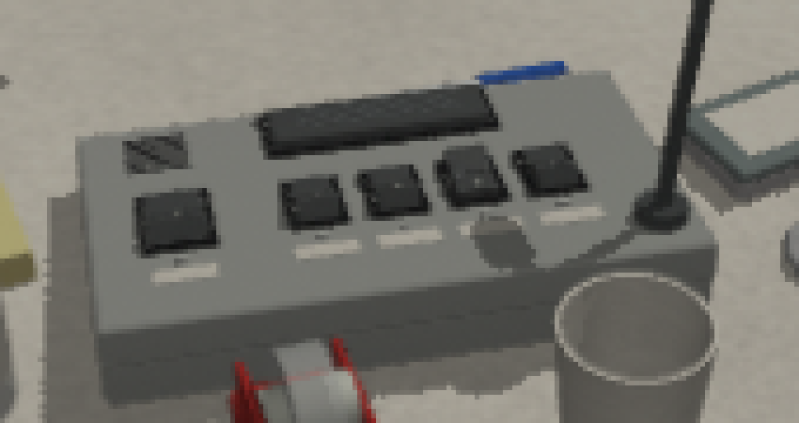

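View pics/dz.png

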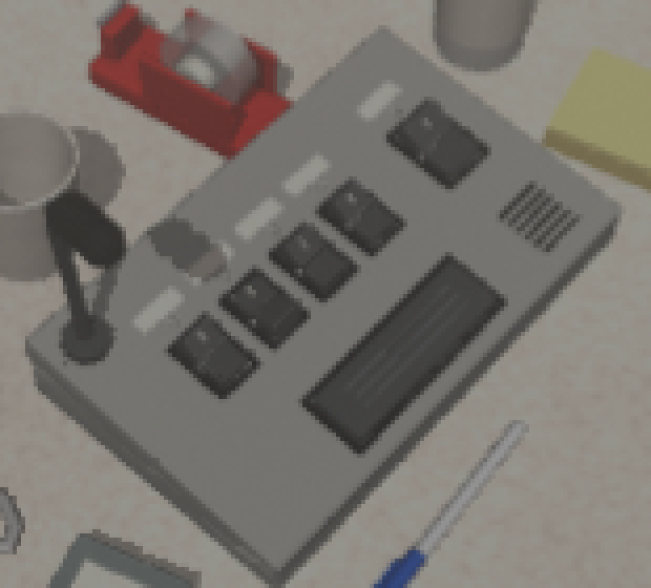

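```bash
cat > fit.py <<'E'
from h import *
from scipy.optimize import least_squares
sd=lambda p:(p[0]/4.2+225-.4,p[1]/4.2+205-.4)
sc=lambda p:(p[0]/4.7+205-.4,p[1]/4.7+190-.4)
side={"RL":(27,347),"FL":(280,580),"FR":(620,210),"RR":(382,27),"p":(438,142),"z1":(213,355),"z2":(264,308),"z3":(313,260),"z4":(361,217),"t":(404,353)}
scene={"FR":(79,138),"FL":(608,72),"RL":(717,245),"RR":(97,332),"p":(177,220),"z4":(315,202),"z3":(394,190),"z2":(473,177),"z1":(549,168),"t":(379,120)}
cs=cam("scene");cd=cam("side")
def P(x,y,h): 
    n=np.array([-np.sin(.12),0,np.cos(.12)]); return np.array([x,y,46.5+x*np.tan(.12)])+h*n
def pts(v):
    X,Y,a,zx,zy,px,py,tx,ty=v
    loc={"FL":P(-95,155,0),"FR":P(-95,-155,0),"RL":P(95,155,0),"RR":P(95,-155,0),"p":P(px,py,7),"t":P(tx,ty,9)}
    for i in range(4): loc[f"z{i+1}"]=P(zx,zy-42*i,7)
    Rz=R.from_euler("z",a).as_matrix()
    return {k:Rz@p+[X,Y,0] for k,p in loc.items()}
def res(v):
    w=pts(v); r=[]
    for k in side: r+=list(proj(cd,w[k])[0]-sd(side[k]))
    for k in scene: r+=list(proj(cs,w[k])[0]-sc(scene[k]))
    return np.array(r)
if __name__=="__main__":
    s=least_squares(res,[540,120,0.3,10,63,10,-110,-50,0],loss="soft_l1")
    print(s.x.round(3)); print(s.fun.reshape(-1,2).round(1).tolist())
    for k,p in pts(s.x).items(): print(k,p.round(1))
E
python3 fit.py
```

```text
[ 5.35882e+02  1.17635e+02 -3.61000e-01  1.26630e+01  8.95510e+01
  1.31490e+01 -1.08555e+02 -6.10130e+01  1.36160e+01]
[[-1.1, -2.2], [0.2, -1.7], [1.6, -0.4], [-0.3, -1.1], [-0.0, -0.9], [0.2, -0.8], [0.2, -1.1], [0.2, -0.7], [0.1, -1.1], [0.3, -1.4], [-0.1, -0.9], [0.4, -1.6], [1.9, -1.0], [0.4, -0.1], [0.3, -1.3], [0.4, -1.6], [0.5, -1.4], [0.4, -0.9], [0.8, -1.3], [1.0, -2.1]]
FL [501.7 296.2  35. ]
FR [392.3   6.2  35. ]
RL [679.5 229.1  58. ]
RR [570.  -60.9  58. ]
p [509.1  11.7  55. ]
t [482.6 152.3  48.1]
z1 [578.6 197.2  55. ]
z2 [563.7 157.9  55. ]
z3 [548.9 118.7  55. ]
z4 [534.1  79.4  55. ]
```

```bash
cat > plan.py <<'E'
from h import *
YAW=-0.361; OX,OY=535.9,117.6
def Rc(): return R.from_euler("z",YAW).as_matrix()
def goalR(yaw=None,tilt=0.12):
    c=R.from_euler("z",YAW if yaw is None else yaw).as_matrix()@R.from_euler("y",-tilt).as_matrix()
    # cols: panel axes x(rear),y,n ; tool x=-n,y=cy,z=cx
    return np.column_stack([-c[:,2],c[:,1],c[:,0]])
def plan(p,Rg,n=None):
    T,s=pose(); rv=R.from_matrix(T[:3,:3].T@Rg).as_rotvec(); d=np.array(p)-T[:3,3]
    if n is None: n=int(max(np.ceil(np.linalg.norm(d)/49),np.ceil(np.degrees(np.linalg.norm(rv))/8.5),1))
    print("t",s["time_s"],"pos",T[:3,3].round(1),"n",n,"F",s["force"].round(1))
    out=[]
    for i in range(n):
        Ri=T[:3,:3]@R.from_rotvec(rv*i/n).as_matrix()
        out.append(np.r_[Ri.T@d/n/150, rv/n/np.radians(60)].round(3).tolist())
    for o in out: print(o)
E
python3 - <<'E'
from plan import *
T,_=pose(); print(T.round(3)); print(goalR().round(3))
plan([510,115,230],goalR())
E
```

```text
[[ 0.00000e+00  4.19000e-01 -9.08000e-01  2.20182e+02]
 [ 0.00000e+00 -9.08000e-01 -4.19000e-01 -4.76605e+02]
 [-1.00000e+00 -0.00000e+00 -0.00000e+00  2.31300e+02]
 [ 0.00000e+00  0.00000e+00  0.00000e+00  1.00000e+00]]
[[ 0.112  0.353  0.929]
 [-0.042  0.936 -0.351]
 [-0.993  0.     0.12 ]]
t 1.2 pos [ 220.2 -476.6  231.3] n 16 F [ 0.6 -0.1  0.6]
[0.001, -0.173, -0.213, -0.14, -0.004, 0.008]
[-0.002, -0.14, -0.236, -0.14, -0.004, 0.008]
[-0.004, -0.104, -0.254, -0.14, -0.004, 0.008]
[-0.005, -0.066, -0.266, -0.14, -0.004, 0.008]
[-0.007, -0.026, -0.273, -0.14, -0.004, 0.008]
[-0.008, 0.014, -0.274, -0.14, -0.004, 0.008]
[-0.009, 0.054, -0.269, -0.14, -0.004, 0.008]
[-0.009, 0.093, -0.258, -0.14, -0.004, 0.008]
[-0.009, 0.129, -0.242, -0.14, -0.004, 0.008]
[-0.008, 0.163, -0.22, -0.14, -0.004, 0.008]
[-0.008, 0.194, -0.194, -0.14, -0.004, 0.008]
[-0.006, 0.22, -0.164, -0.14, -0.004, 0.008]
[-0.005, 0.242, -0.13, -0.14, -0.004, 0.008]
[-0.003, 0.258, -0.093, -0.14, -0.004, 0.008]
[-0.001, 0.269, -0.054, -0.14, -0.004, 0.008]
[0.001, 0.274, -0.015, -0.14, -0.004, 0.008]
```

Request:
move_arm(
  targets=[
    [[0,0,-0.17,-0.21,-0.14,0,0.008],[0,0,-0.14,-0.24,-0.14,0,0.008],[0,0,-0.1,-0.25,-0.14,0,0.008],[0,0,-0.07,-0.27,-0.14,0,0.008],[0,0,-0.03,-0.27,-0.14,0,0.008]],
  ],
)

```text
time_s: 1.7
eef_pos: [310.6, -290.7, 229.9]
ee_rot: [0.405, 0.592, 0.376, -0.586]
force: [0.2, 0.2, 1.1]
grip_width: 0.144
```

Request:
move_arm(
  targets=[
    [[0,0,0.01,-0.27,-0.14,0,0.008],[0,0,0.05,-0.27,-0.14,0,0.008],[0,0,0.09,-0.26,-0.14,0,0.008],[0,0,0.13,-0.24,-0.14,0,0.008],[0,0,0.16,-0.22,-0.14,0,0.008]],
  ],
)

```text
time_s: 2.2
eef_pos: [399.2, -106.0, 228.2]
ee_rot: [0.603, 0.415, 0.549, -0.404]
force: [1.1, -0.7, -0.3]
grip_width: 0.002
```

```bash
python3 - <<'E'
from plan import *
plan([510,115,230],goalR())
E
```

```text
t 2.2 pos [ 399.2 -106.   228.2] n 6 F [ 1.1 -0.7 -0.3]
[-0.001, 0.197, -0.191, -0.139, -0.006, 0.003]
[-0.001, 0.223, -0.161, -0.139, -0.006, 0.003]
[-0.001, 0.244, -0.127, -0.139, -0.006, 0.003]
[-0.001, 0.26, -0.09, -0.139, -0.006, 0.003]
[-0.0, 0.27, -0.051, -0.139, -0.006, 0.003]
[0.0, 0.274, -0.012, -0.139, -0.006, 0.003]
```

Request:
move_arm(
  targets=[
    [[0,0,0.2,-0.19,-0.14,-0.006,0.003],[0,0,0.22,-0.16,-0.14,-0.006,0.003],[0,0,0.24,-0.13,-0.14,-0.006,0.003],[0,0,0.26,-0.09,-0.14,-0.006,0.003],[0,0,0.27,-0.05,-0.14,-0.006,0.003]],
  ],
)

```text
time_s: 2.7
eef_pos: [492.1, 77.6, 228.9]
ee_rot: [0.723, 0.169, 0.645, -0.182]
force: [0.9, -0.6, 0.3]
grip_width: -0.003
```

Request:
move_arm(
  targets=[
    [[0,0,0.27,-0.01,-0.14,-0.006,0.003],[0,0,0,0,0,0,0]],
  ],
)

```text
time_s: 2.9
eef_pos: [510.8, 115.2, 228.7]
ee_rot: [0.736, 0.116, 0.654, -0.132]
force: [-0.3, -0.4, 0.4]
grip_width: 0.003
```

```bash
python3 - <<'E'
from plan import *
T,s=pose(); print(T.round(3),s["joints"].round(2),s["time_s"])
im=ctrl.capture("wrist"); cv2.imwrite("pics/w1.png",im[:,:,::-1]); np.save("T1.npy",T)
cv2.imwrite("pics/w1z.png",cv2.resize(im[:,:,::-1],(800,600),interpolation=3))
E
```

```text
[[ 1.09000e-01  3.47000e-01  9.32000e-01  5.10827e+02]
 [-4.20000e-02  9.38000e-01 -3.44000e-01  1.15232e+02]
 [-9.93000e-01 -2.00000e-03  1.17000e-01  2.28705e+02]
 [ 0.00000e+00  0.00000e+00  0.00000e+00  1.00000e+00]] [ 0.02  0.26  1.58 -0.05  1.19 -1.18] 2.9
```

View pics/w1z.png

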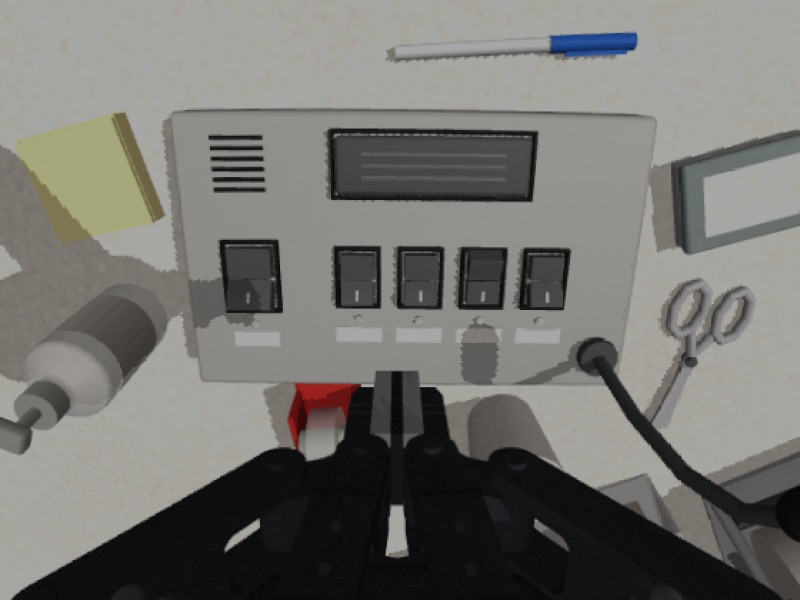

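```bash
cat > fit2.py <<'E'
import fit
from h import *
from scipy.optimize import least_squares
T=np.load("T1.npy"); cw=cam("wrist",T)
W={"FL":(656,117),"FR":(172,111),"RR":(202,381),"p":(251.5,276),"z4":(357.5,277),"z3":(420,277),"z2":(483,277.5),"z1":(545,278),"t":(433,165)}
def P(v):
    d=fit.pts(v[:9]); return {k:p+[0,0,v[9]] for k,p in d.items()}
def rw(v):
    w=P(v); return np.concatenate([proj(cw,w[k])[0]-(np.array(W[k])+.5)/(800/560)+.5 for k in W])
def ro(v):
    w=P(v); r=[]
    for k in fit.side: r+=list(proj(fit.cd,w[k])[0]-fit.sd(fit.side[k]))
    for k in fit.scene: r+=list(proj(fit.cs,w[k])[0]-fit.sc(fit.scene[k]))
    return np.array(r)
x0=[535.9,117.6,-.361,12.7,89.5,13.1,-108.5,-61,13.6,0]
for nm,f,prior in [("wrist",rw,.3),("other",ro,.001),("all",lambda v:np.r_[rw(v),ro(v)],.001)]:
    s=least_squares(lambda v:np.r_[f(v),v[9]*prior],x0,loss="soft_l1",x_scale=[10,10,.1]+[10]*7)
    print(nm,s.x.round(3)); 
    for k,p in P(s.x).items(): print("  ",k,p.round(1),end="")
    print()
    if nm=="wrist": print(s.fun[:-1].reshape(-1,2).round(1).tolist())
E
python3 fit2.py
```

```text
wrist [ 5.35424e+02  1.15037e+02 -3.65000e-01  1.05850e+01  8.99530e+01
  1.11200e+01 -1.08808e+02 -6.27420e+01  1.18730e+01 -5.73800e+00]
   FL [502.1 293.7  29.3]   FR [391.3   4.2  29.3]   RL [679.5 225.9  52.2]   RR [568.8 -63.7  52.2]   p [506.2   9.7  49.1]   t [480.1 148.9  42.1]   z1 [576.7 195.6  49. ]   z2 [561.7 156.3  49. ]   z3 [546.7 117.1  49. ]   z4 [531.7  77.9  49. ]
[[0.4, 0.0], [-0.7, -0.1], [0.3, 0.3], [-0.0, 0.0], [0.6, -0.5], [0.4, -0.0], [-0.3, 0.1], [-0.7, 0.3], [-0.0, 0.0]]
other [ 5.34419e+02  1.17775e+02 -3.61000e-01  1.42740e+01  8.92920e+01
  1.44910e+01 -1.09021e+02 -5.91920e+01  1.31190e+01 -4.59400e+00]
   FL [500.3 296.3  30.5]   FR [390.8   6.3  30.5]   RL [678.  229.2  53.4]   RR [568.6 -60.8  53.4]   p [508.7  11.   50.6]   t [482.7 151.3  43.7]   z1 [578.5 196.6  50.6]   z2 [563.7 157.3  50.6]   z3 [548.9 118.   50.6]   z4 [534.   78.7  50.6]
all [ 5.35336e+02  1.15677e+02 -3.64000e-01  1.11390e+01  8.97350e+01
  1.14770e+01 -1.09004e+02 -6.22990e+01  1.18320e+01 -5.56000e+00]
   FL [501.8 294.3  29.5]   FR [391.4   4.7  29.5]   RL [679.3 226.7  52.4]   RR [568.9 -63.   52.4]   p [506.5  10.   49.3]   t [480.3 149.3  42.4]   z1 [576.9 195.9  49.2]   z2 [562.  156.6  49.2]   z3 [547.  117.4  49.2]   z4 [532.   78.1  49.2]
```

```bash
python3 - <<'E'
from plan import *
plan([516,6.4,90],goalR(-0.364))
E
```

```text
t 2.95 pos [510.2 113.4 228.6] n 4 F [-0.3 -0.6  0.7]
[0.238, -0.163, 0.044, 0.001, -0.001, 0.0]
[0.238, -0.163, 0.044, 0.001, -0.001, 0.0]
[0.238, -0.163, 0.044, 0.001, -0.001, 0.0]
[0.238, -0.163, 0.044, 0.001, -0.001, 0.0]
```

Request:
move_arm(
  targets=[
    [[0,0.1,-0.25,0.04,0,0,0],[0,0.2,-0.2,0.05,0,0,0],[0,0.3,-0.15,0.05,0,0,0],[0,0.3,-0.05,0.036,0,0,0],[0,0.052,0,0,0,0,0]],
  ],
)

```text
time_s: 3.45
eef_pos: [513.0, 3.9, 87.5]
ee_rot: [0.732, 0.12, 0.656, -0.137]
force: [-0.5, -0.5, 1.1]
grip_width: -0.003
```

```bash
python3 - <<'E'
from plan import *
plan([516,6.4,90],goalR(-0.364))
T,s=pose()
im=ctrl.capture("wrist"); cv2.imwrite("pics/w2.png",cv2.resize(im[:,:,::-1],(800,600),interpolation=3))
E
```

```text
t 3.45 pos [513.    3.9  87.5] n 1 F [-0.5 -0.5  1.1]
[-0.015, 0.023, 0.015, -0.002, -0.01, 0.004]
```

View pics/w2.png

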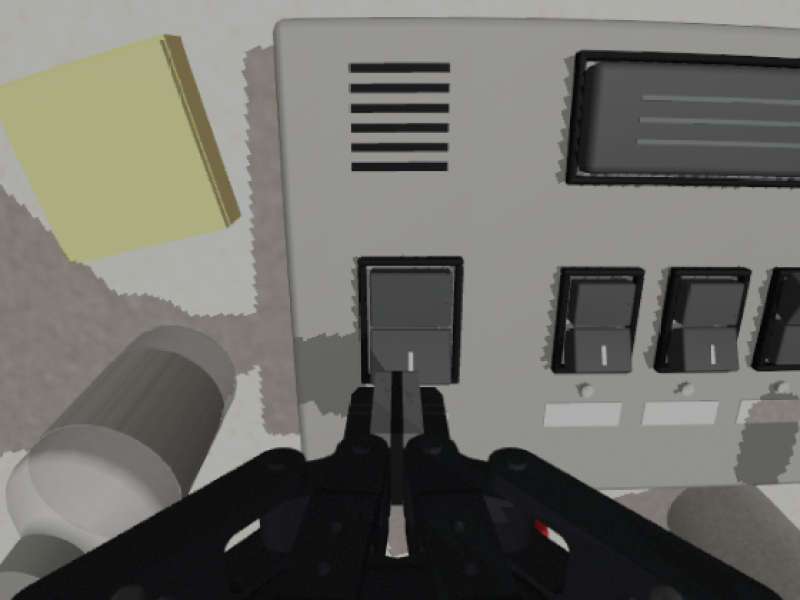

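```bash
python3 - <<'E'
from plan import *
T,s=pose(); c=cam("wrist",T); print(s["time_s"],T[:3,3].round(1))
px=lambda u,v:((v+.5)/1.42857-.5,(u+.5)/1.42857-.5)
def at(p,h0): return onz(ray(c,p),h0)
cx=np.array([np.cos(.364),-np.sin(.364)])
for dz in (0,-2.5,-5):
    z=46.5+13*.12+4.5+dz
    a=[at(px(*q),z) for q in [(359,258),(462,258),(459,383),(358,383)]]
    b=[at(px(*q),z) for q in [(562,268),(643,269),(635,373),(553,372)]]
    b3=[at(px(*q),z) for q in [(672,269),(750,269),(740,374),(658,373)]]
    m=np.mean(a,0); m4=np.mean(b,0); m3=np.mean(b3,0); print(dz,m.round(1),m4.round(1),m3.round(1),np.linalg.norm(m4-m3))
print(proj(c,T[:3,3])*1.4286)
E
```

```text
3.5 [513.8   4.7  88.9]
0 [507.7  10.6  52.6] [533.2  78.9  52.6] [549.  118.8  52.6] 42.96859698716006
-2.5 [508.9  10.2  50.1] [534.9  79.5  50.1] [550.9 120.   50.1] 43.60198574591269
-5 [510.2   9.8  47.6] [536.5  80.   47.6] [552.7 121.2  47.6] 44.23537450466523
[[400.84075158 397.79861795]]
```

Request:
move_arm(
  targets=[
    [[0,0.06,0.021,0.016,0,0,0],[0,0.06,0,0,0,0,0],[0,0.02,0,0,0,0,0],[0,0.02,0,0,0,0,0]],
  ],
)

```text
time_s: 3.9
eef_pos: [521.6, 7.0, 68.1]
ee_rot: [0.735, 0.119, 0.653, -0.135]
force: [0.7, 0.2, -0.9]
grip_width: 0.002
```

Request:
move_arm(
  targets=[
    [[0,0.02,0,0,0,0,0],[0,0.01,0,0,0,0,0]],
  ],
)

```text
time_s: 4.1
eef_pos: [522.8, 6.4, 64.0]
ee_rot: [0.736, 0.119, 0.653, -0.135]
force: [2.3, 0.3, 4.6]
grip_width: 0.001
```

Request:
move_arm(
  targets=[
    [[0,0.015,0,0,0,0,0],[0,0.01,0,0,0,0,0]],
  ],
)

```text
time_s: 4.3
eef_pos: [521.8, 6.4, 59.1]
ee_rot: [0.735, 0.119, 0.654, -0.135]
force: [0.5, 0.1, 0.6]
grip_width: 0.002
```

Request:
move_arm(
  targets=[
    [[0,0.013,0,0,0,0,0],[0,0,0,0,0,0,0]],
  ],
)

```text
time_s: 4.5
eef_pos: [521.9, 6.3, 57.7]
ee_rot: [0.734, 0.119, 0.654, -0.135]
force: [-4.3, 1.2, 6.9]
grip_width: -0.001
```

Request:
move_arm(
  targets=[
    [[0,-0.1,0,0,0,0,0],[0,-0.15,0,0,0,0,0],[0,0,0,0,0,0,0],[0,0,0,0,0,0,0]],
  ],
)

```text
time_s: 4.9
eef_pos: [518.1, 7.9, 94.4]
ee_rot: [0.735, 0.119, 0.654, -0.135]
force: [0.4, -0.1, -1.1]
grip_width: -0.0
```

```bash
python3 - <<'E'
from plan import *
T,s=pose(); np.save("T3.npy",T); print(T[:3,3])
im=ctrl.capture("wrist"); cv2.imwrite("pics/w3.png",cv2.resize(im[:,:,::-1],(800,600),interpolation=3))
E
```

```text
[518.08703565   7.93100468  94.37557591]
```

View pics/w3.png

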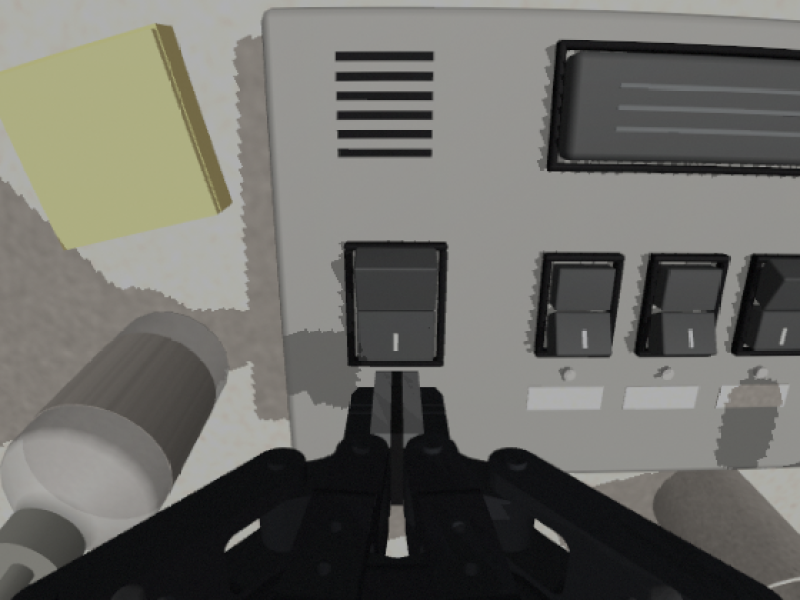

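```bash
python3 - <<'E'
from plan import *
plan([555,116,90],goalR(-0.364))
E
```

```text
t 4.95 pos [517.8   8.   93.9] n 3 F [ 0.6 -0.  -0.3]
[0.007, 0.254, -0.009, 0.001, -0.001, 0.001]
[0.007, 0.254, -0.009, 0.001, -0.001, 0.001]
[0.007, 0.254, -0.009, 0.001, -0.001, 0.001]
```

Request:
move_arm(
  targets=[
    [[0,0,0.25,-0.01,0,0,0],[0,0,0.25,-0.01,0,0,0],[0,0.02,0.26,-0.007,0,0,0],[0,0,0,0,0,0,0],[0,0,0,0,0,0,0]],
  ],
)

```text
time_s: 5.45
eef_pos: [554.7, 116.1, 89.7]
ee_rot: [0.734, 0.118, 0.655, -0.135]
force: [-0.2, 1.2, -0.7]
grip_width: 0.002
```

```bash
python3 - <<'E'
from plan import *
plan([555,116,90],goalR(-0.364))
T,s=pose(); c=cam("wrist",T)
im=ctrl.capture("wrist"); cv2.imwrite("pics/w4.png",cv2.resize(im[:,:,::-1],(800,600),interpolation=3))
print(proj(c,[[558.8,114.6,57.3],[548.5,118.5,56],[563.3,157.7,56]])*1.4286)
E
```

```text
t 5.45 pos [554.7 116.1  89.7] n 1 F [-0.2  1.2 -0.7]
[-0.001, -0.0, 0.003, 0.003, -0.005, 0.003]
[[400.53176671 356.53743165]
 [400.64745183 329.83311576]
 [511.06972356 329.94509783]]
```

View pics/w4.png

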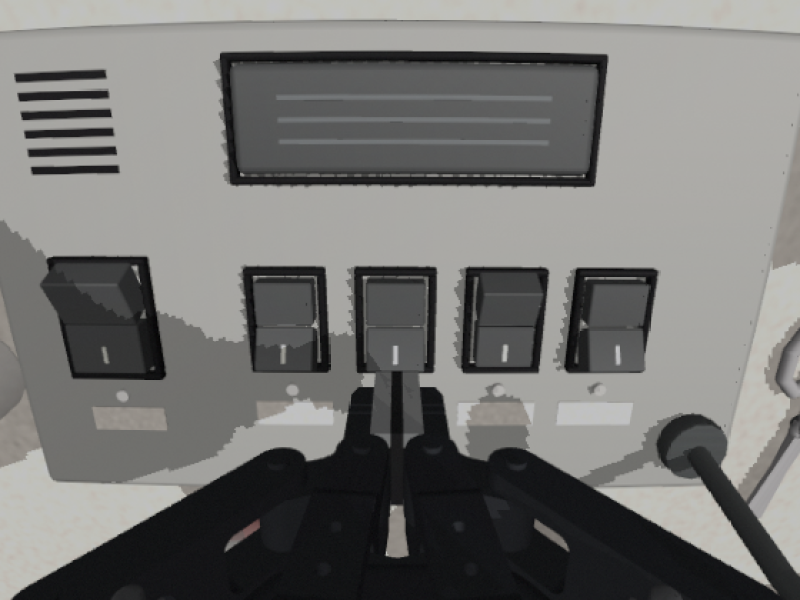

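Request:
move_arm(
  targets=[
    [[0,0.08,0,0,0,0,0],[0,0.06,0,0,0,0,0],[0,0.02,0,0,0,0,0],[0,0.02,0,0,0,0,0]],
  ],
)

```text
time_s: 5.9
eef_pos: [558.1, 114.1, 63.7]
ee_rot: [0.735, 0.119, 0.654, -0.136]
force: [-0.6, -1.7, 4.2]
grip_width: -0.001
```

Request:
move_arm(
  targets=[
    [[0,0.015,0,0,0,0,0],[0,0.015,0,0,0,0,0]],
  ],
)

```text
time_s: 6.1
eef_pos: [559.2, 114.2, 60.1]
ee_rot: [0.735, 0.119, 0.653, -0.135]
force: [0.9, 0.6, 0.3]
grip_width: 0.001
```

Request:
move_arm(
  targets=[
    [[0,0.015,0,0,0,0,0],[0,0.008,0,0,0,0,0],[0,0,0,0,0,0,0]],
  ],
)

```text
time_s: 6.4
eef_pos: [559.1, 114.4, 57.2]
ee_rot: [0.735, 0.119, 0.654, -0.135]
force: [-4.5, -0.3, 10.0]
grip_width: 0.001
```

Request:
move_arm(
  targets=[
    [[0,-0.1,0,0,0,0,0],[0,-0.12,0,-0.02,0,0,0],[0,0,0.14,-0.07,0,0,0],[0,0,0.14,-0.063,0,0,0],[0,0,0,0,0,0,0]],
  ],
)

```text
time_s: 6.9
eef_pos: [548.5, 165.1, 86.1]
ee_rot: [0.735, 0.118, 0.654, -0.134]
force: [0.3, -0.2, -0.9]
grip_width: -0.001
```

```bash
python3 - <<'E'
from plan import *
T,s=pose(); c=cam("wrist",T); print(T[:3,3].round(1),s["force"].round(1))
im=ctrl.capture("wrist"); cv2.imwrite("pics/w5.png",cv2.resize(im[:,:,::-1],(800,600),interpolation=3))
n=np.array([-.112,.043,.993]); 
print((T[:3,3]-n*34), proj(c,T[:3,3]-n*34)*1.4286)
E
```

```text
[548.5 165.1  86.1] [ 0.3 -0.2 -0.9]
[552.30868088 163.65345582  52.36288209] [[400.28886096 353.83475219]]
```

View pics/w5.png

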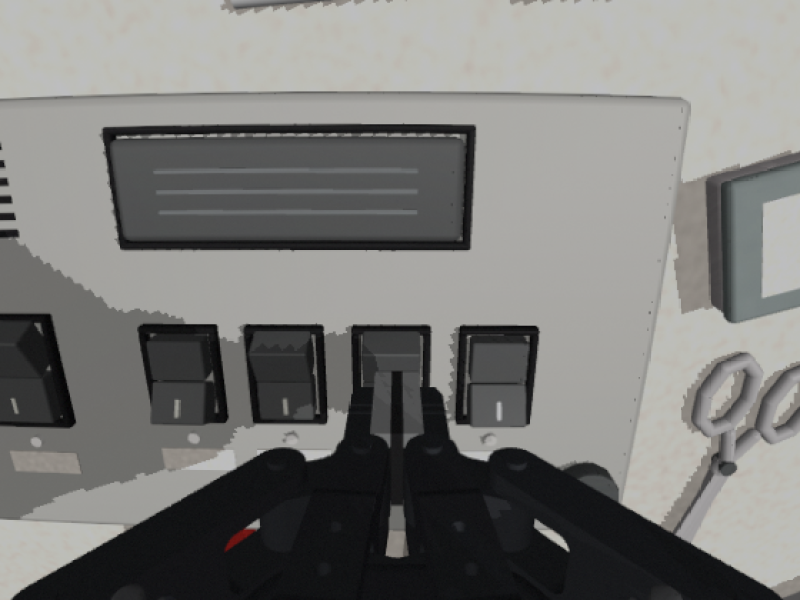

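Request:
move_arm(
  targets=[
    [[0,0.08,-0.008,0,0,0,0],[0,0.06,0,0,0,0,0],[0,0.02,0,0,0,0,0],[0,0.02,0,0,0,0,0]],
  ],
)

```text
time_s: 7.35
eef_pos: [551.3, 160.2, 59.0]
ee_rot: [0.734, 0.119, 0.654, -0.136]
force: [-3.1, 0.6, 3.6]
grip_width: 0.004
```

Request:
move_arm(
  targets=[
    [[0,0.015,0,0,0,0,0],[0,0.01,0,0,0,0,0]],
  ],
)

```text
time_s: 7.55
eef_pos: [552.2, 160.4, 55.7]
ee_rot: [0.735, 0.119, 0.654, -0.135]
force: [-0.1, 0.7, -0.3]
grip_width: -0.0
```

Request:
move_arm(
  targets=[
    [[0,0.012,0,0,0,0,0],[0,0,0,0,0,0,0]],
  ],
)

```text
time_s: 7.75
eef_pos: [552.4, 160.5, 54.6]
ee_rot: [0.735, 0.119, 0.654, -0.135]
force: [-2.2, 0.3, 5.2]
grip_width: 0.0
```

Request:
move_arm(
  targets=[
    [[0,-0.1,0,0,0,0,0],[0,-0.15,0,-0.1,0,0,0],[0,-0.05,-0.08,-0.28,0,0,0],[0,0,-0.1,-0.22,0,0,0],[0,0,0,0,0,0,0]],
  ],
)

```text
time_s: 8.25
eef_pos: [450.1, 169.0, 87.6]
ee_rot: [0.734, 0.118, 0.655, -0.135]
force: [0.6, 0.5, -0.8]
grip_width: -0.002
```

```bash
python3 - <<'E'
from plan import *
T,s=pose(); c=cam("wrist",T); print(T[:3,3].round(1),s["force"].round(1))
im=ctrl.capture("wrist"); cv2.imwrite("pics/w6.png",cv2.resize(im[:,:,::-1],(800,600),interpolation=3))
im=ctrl.capture("side"); cv2.imwrite("pics/d6.png",cv2.resize(im[:,:,::-1],(800,600),interpolation=3))
E
```

```text
[450.1 169.   87.6] [ 0.6  0.5 -0.8]
```

View pics/w6.png

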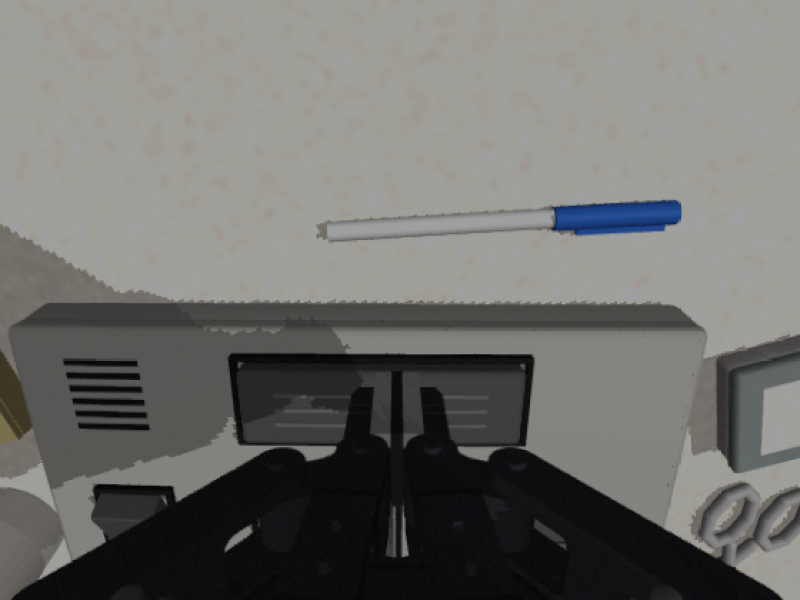

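View pics/d6.png

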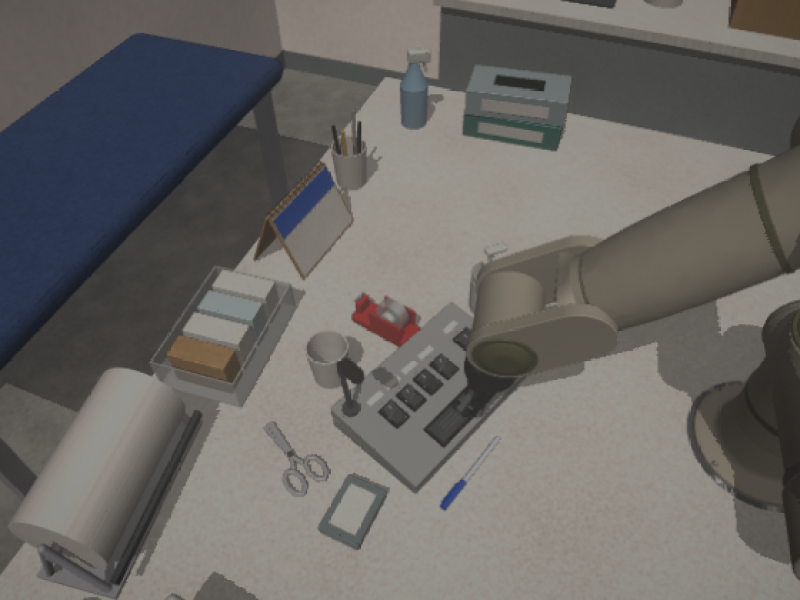

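```bash
python3 - <<'E'
from plan import *
T,s=pose(); c=cam("wrist",T)
px=lambda u,v:((v+.5)/1.42857-.5,(u+.5)/1.42857-.5)
for z in (45.5,49): 
    a=np.mean([onz(ray(c,px(*q)),z) for q in [(230,356),(532,357),(526,444),(240,444)]],0); print(a.round(1),(T[:3,:3].T@(a-T[:3,3])).round(1))
im=cv2.imread("pics/d6.png")[290:490,330:530]; cv2.imwrite("pics/d6z.png",cv2.resize(im,None,fx=3,fy=3,interpolation=3))
im=ctrl.capture("scene")[190:280,205:375,::-1]; cv2.imwrite("pics/s6z.png",cv2.resize(im,None,fx=4.7,fy=4.7,interpolation=3))
E
```

```text
[484.  149.2  45.5] [47.  -7.9 29.3]
[481.6 150.3  49. ] [43.3 -7.8 27.1]
```

View pics/d6z.png

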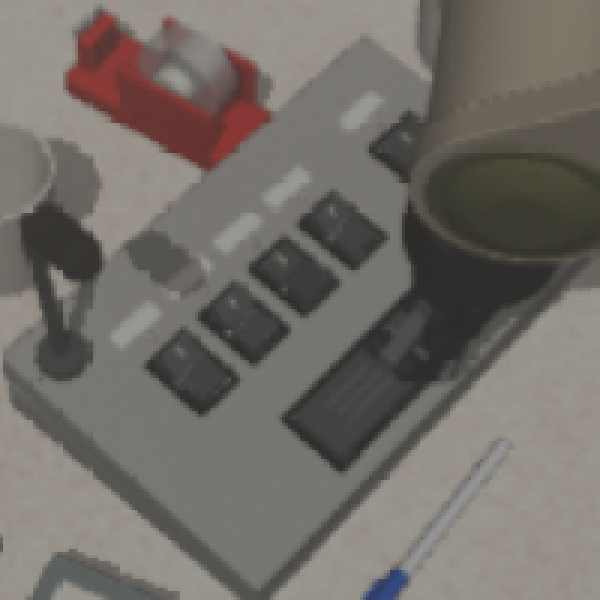

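View pics/s6z.png

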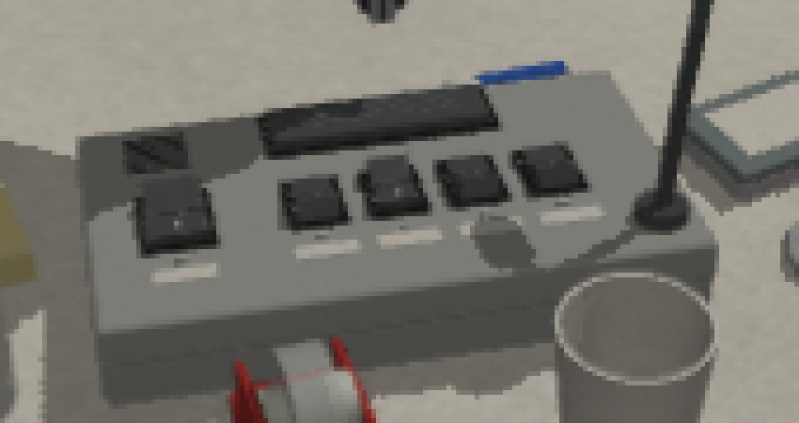

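Request:
move_arm(
  targets=[
    [[0,0,-0.05,0.18,0,0,0],[0,0.1,0,0,0,0,0],[0,0.1,0,0,0,0,0],[0,0.03,0,0,0,0,0],[0,0.02,0,0,0,0,0]],
  ],
)

```text
time_s: 8.9
eef_pos: [481.3, 150.6, 54.0]
ee_rot: [0.735, 0.119, 0.654, -0.135]
force: [0.2, 0.6, -0.2]
grip_width: 0.002
```

Request:
move_arm(
  targets=[
    [[0,0.02,0,0,0,0,0],[0,0,0,0,0,0,0]],
  ],
)

```text
time_s: 9.1
eef_pos: [481.2, 150.7, 51.3]
ee_rot: [0.735, 0.119, 0.654, -0.135]
force: [-1.0, -0.8, 1.4]
grip_width: -0.002
```

Request:
move_arm(
  targets=[
    [[0,0.02,0,0,0,0,0],[0,0.01,0,0,0,0,0],[0,0,0,0,0,0,0]],
  ],
)

```text
time_s: 9.4
eef_pos: [481.9, 150.5, 47.1]
ee_rot: [0.735, 0.119, 0.653, -0.135]
force: [1.1, 0.7, 3.6]
grip_width: -0.003
```

Request:
move_arm(
  targets=[
    [[0,0.015,0,0,0,0,0],[0,0,0,0,0,0,0]],
  ],
)

```text
time_s: 9.6
eef_pos: [482.1, 150.4, 44.7]
ee_rot: [0.735, 0.119, 0.653, -0.135]
force: [0.3, 1.6, 4.1]
grip_width: 0.002
```

Request:
move_arm(
  targets=[
    [[0,0.01,0,0,0,0,0],[0,0,0,0,0,0,0]],
  ],
)

```text
time_s: 9.8
eef_pos: [482.3, 150.4, 44.0]
ee_rot: [0.735, 0.119, 0.653, -0.135]
force: [-2.6, 0.5, 13.5]
grip_width: -0.0
```

Request:
move_arm(
  targets=[
    [[0,0.007,0,0,0,0,0],[0,0,0,0,0,0,0]],
  ],
)

```text
time_s: 10.0
eef_pos: [482.4, 150.4, 43.8]
ee_rot: [0.735, 0.119, 0.653, -0.135]
force: [-8.2, 0.5, 25.7]
grip_width: 0.0
```

Request:
move_arm(
  targets=[
    [[0,-0.005,0,0,0,0,0],[0,0,0,0,0,0,0],[0,0,0,0,0,0,0],[0,0,0,0,0,0,0]],
  ],
)

```text
time_s: 10.4
eef_pos: [482.3, 150.4, 43.9]
ee_rot: [0.735, 0.119, 0.653, -0.135]
force: [-4.1, 1.2, 17.3]
grip_width: 0.001
```

```bash
python3 - <<'E'
from h import *
im=ctrl.capture("scene")[190:280,205:375,::-1]; cv2.imwrite("pics/s7z.png",cv2.resize(im,None,fx=4.7,fy=4.7,interpolation=3))
print(ctrl.sense()["force"],ctrl.sense()["eef_pos"])
E
```

```text
[-3.58795843  1.13493038 15.88307433] [482.32458335 150.37598532  43.95243127]
```

View pics/s7z.png

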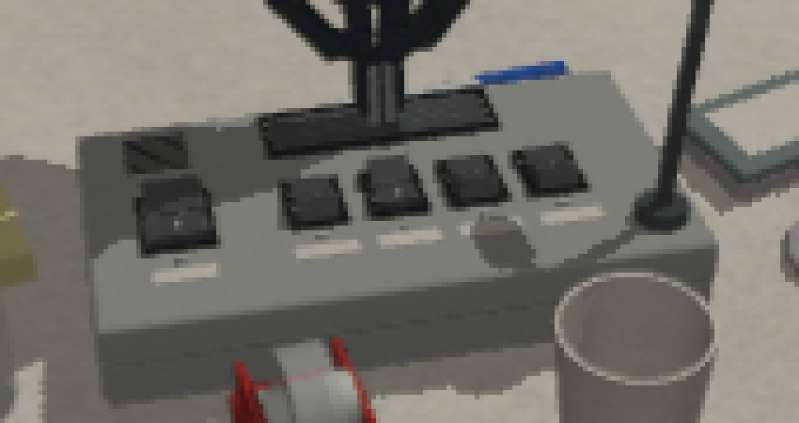

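The scene view shows the power rocker (177,215) and zone 3 (393,187) on. Zones 1, 2 and 4 are off, the bar is pressed flush, and the console has not moved.

```bash
python3 -c "
from rig import ctrl
print(ctrl.finish_job(), ctrl.sense()['force'])"
```

```text
the job is handed in; nothing more can be done
the job is handed in; nothing more can be done
```

The third zone is being paged: I handed the job in at about 10.5 s of the 42 s, with the talk bar still held down.

I pressed the power rocker on, then zone 3 on. Zone 2 had started on, so I pressed it off before pressing the talk bar down to its stop.

**Last checks:**
- **Rockers:** the scene picture showed power and zone 3 on and zones 1, 2 and 4 off.
- **Talk bar:** it was at its hard stop, with about 16 N of upward force on the fingers. That reading had briefly reached about 26 N, so I backed off slightly.
- **Console and surroundings:** the console had not visibly moved in the pictures. The nearby things in view looked undisturbed.

**Disagreement:** the first camera fits put the console about 5 mm too low. Rocker spacing in a closer picture and the contact heights matched the stated dimensions instead, so I used those.

The hand-in gives no verdict, and no force reading was available after it.

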